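# Feed a paint pot into the pupil's tray

## Task

Bring the grey tray squarely up against the outlet side of the plywood paint-pot rack, its plain end under the overhanging outlet and its handle pointing away, and leave it there. Then push the front pot endwise out of the outlet so that it drops into the tray, and let the others roll down so that the next one lies at the stop. Lift no pot out of the rack, let none fall beside the tray, let only that one come out, and leave the other things on the table alone.

Things in the scene. Friction and masses are not known exactly. Their poses are not given: they have to be found in the camera images.
- rack: Plywood gravity-feed rack, fixed. Origin on the table below the middle of the front pot; its +x up the 14 degree slope, -y to the outlet. Pots lie across it on their sides, axes along y, touching, each 15 mm higher than the one before. The floor is 30 mm below their axes. Plinth: x -55 to 182 mm, y -35 to 35 mm, 30 mm high. Highest wood 124 mm, at the back (x = 180 mm).
- stop_point (a point): Centre of the front pot's place at the stop, 79 mm above the table. The stop is a lip 6 mm thick along the front, inner face 30 mm from the front pot's axis, top 4 mm below that axis. The front pot's two ends are free: push it towards -y, above the lip or between lip and next pot. Once it and the pusher are out of the way the next pot rolls down by itself.
- wall_point (a point): Top front corner of the side wall on the pushing (+y) side. Both side walls (6 mm thick, inner faces at y = +-29 mm, tops 2 mm below the pots' axes) guide only the pots behind: they begin 33 mm up the slope from the front pot's axis.
- outlet_end (a point): Middle of the end of the outlet, on its floor: under the front pot's path, floor and lip overhang the plinth by 20 mm, to y = -55 mm of the rack, underside at least 33 mm above the table. A pot tips over this edge; push until its tail is past it. It drops some 45 mm into the tray.
- dock_point (a point): Point at table height on the plinth's outlet face (y = -35 mm of the rack), under the outlet: where the middle of the tray's front end belongs.
- tray: Open grey plastic pupil's tray, loose, about 0.3 kg, 100 mm (x) by 175 mm (y) outside, walls 24 mm high and 4 mm thick, floor 4 mm thick. Origin at the centre of its underside. Its plain front end is at +y (passes under the overhanging outlet of the rack), its handle at -y. Slides on the table.
- tray_front (a point): Middle of the outside of the tray's plain front end, at its underside (y = +87.5 mm of the tray).
- tray_handle (a point): Middle of the top of the tray's handle: an upright block 50 mm wide (tray x), 14 mm thick (tray y), 52 mm high from the table, just outside the end wall, standing 28 mm higher than the walls; can be pinched from above across its 14 mm.
- pot1: Front paint pot, at the stop: closed white plastic pot with a blue screw lid at its -y end, lying on its side, 60 mm diameter, 54 mm long, about 0.18 kg, flat ends. Axis along its own y, origin at its centre. Smooth; rolls and slides easily.
- pot2: Second paint pot, same as the first, behind it up the slope. Axis along its own y, origin at its centre. Smooth; rolls and slides easily.
- pot3: Third (last) paint pot, the same. Axis along its own y, origin at its centre. Smooth; rolls and slides easily.
- water_jar: Bystander: glass jar with a brush in it, 64 mm wide, 85 mm high, brush up to 170 mm. Origin under its centre.
- paint_tub: Bystander: clear tub of red paint, 100 x 80 x 35 mm. Origin under its centre.
- stone: Bystander: flat grey fossil stone, 80 mm wide, 32 mm high. Origin under its centre.
- tape: Bystander: tape roll lying flat, 60 mm wide, 19 mm high. Origin under its centre.
- marker: Bystander: marker pen, 120 mm long, 16 mm thick, lying along its x. Origin under its centre.
- sharpener: Bystander: desk pencil sharpener, 60 x 45 x 50 mm. Origin under its centre.
There are look-alikes about, which are no part of the job. What is shaped like the pot2 but orange is not meant.

How it is judged:
By the outcome, as a careful person would: the job done as asked, in the order asked, and still so for the second after the job is handed in, with the robot touching nothing.
It also fails if it takes over 48 s, if anything falls off the work surface, if the arm or the gripper's body presses on something with over 40 N, if the wrist force passes 120 N, or if a joint passes its speed limit or range.

## Robot

A 6-joint arm with a two-finger parallel gripper is mounted at the origin on the work surface. World frame = base frame: x ahead of the robot, y to its left, z up, the work surface at z = 0. Lengths are in m, angles in rad, forces in N, time in s.
With the tool pointing down it reaches from about 0.375 to 0.975 m from the base axis. Payload 3.8 kg.
Tool frame: the origin (TCP) lies midway between the tips of the shut fingers; the grasp point (between the pads) lies 19 mm behind it; z points along the fingers, y is the direction in which the jaws open and shut (so a half turn about z gives the same grasp; the last joint's range is limited). The gripper opens to 85 mm and grips with 20 to 120 N. Pads are 22 mm wide; open, the fingers measure 114 mm over their backs; the gripper's body (76 mm by 85 mm) begins 54 mm behind the grasp point. The pads swing forward as they close: fully open they stand 13 mm farther back than shut.
Start: joints at [1.29, 0.264, 1.604, -0, 1.274, -0.037], TCP at [0.163, 0.655, 0.231] pointing down, gripper open.
Joint ranges: [-2.63, 2.63], [-0.94, 2.18], [0.31, 2.57], [-1.31, 4.45], [0, 2.66], [-2.55, 2.55]. Speed limits (rad/s): [2.57, 2.57, 3.14, 3.14, 3.14, 3.14].

## Interface

Orientations are given as a rotation vector (axis times angle).
In Python, from workcell import sense, optics, workorder gives the robot as it stands.
- The arm moves only by the tool arm_command, never from a script. Its argument "commands" is a list of rows, each an object with "rot": the turn, a rotation vector about the tool's x, y, z in degrees, a list of three; "dp": the shift along the tool's x, y, z in mm, a list of three; "hand": the finger opening in mm, from 0 to 85.4. A call has exactly 10 rows; each row shifts and turns the pose as measured when the row begins, along the tool's axes as they then stand; what a row does not reach is not made up. A row lasts 1/8 s, in which the tool goes at most 62.5 mm and 10.7 degrees, less where a joint would pass 70% of its speed; a pose out of reach is approached as far as the arm can. A call is refused whole if a number of a shift passes 62.5 or a number of a turn 10.7, either way. A call with a gripper value outside its range is refused whole. The fingers move at their own pace and stop on an object; "force" is the grip in N (left out, the last holds). Time passes only in rows, so rows that do not move let the fingers close, or fill a call up. It gives the time, the measured TCP pose, the force and the opening at its end, in the units of the state.
- sense(): the state, without advancing time (a new reading comes with each control period).
- optics.read_camera(name): name is "scene" or "top"; returns (picture, depth): 400x640x3 uint8, red, green, blue; 400x640 float32, m along the optical axis (not along the pixel's ray), 0 where there is no reading.
- optics.calibration(name): a dict with "fov_y" (degrees; the focal length in pixels is half the picture's height over the tangent of half this angle, whatever the lens; pixels are square), "cx", "cy" (the principal point, pixels), "k1" (the pictures are not rectified: a ray, as slopes to the right and down, at radius r is drawn at 1 + k1 r^2 times it, then the intrinsics apply), "rvec" (rotation vector, rad) and "tvec" (3), from world to camera coordinates, as OpenCV has them. Camera axes: x right, y down, z forward; pixel columns grow to the right and rows downward; lengths in m; the calibration is good to about 2 mm. A picture is of the moment at which its call begins. calibration takes no time and is no camera call.
- workorder.sign_off(): hands the job in, once; it reports no verdict.
The state is a dict: "time_s": time; "joints": joint angles; "dq": joint speeds; "joint_torque": joint torques, N m; "eef_pos": TCP position; "ee_rot": TCP orientation; "contact_force": force on the tool from outside, world axes, zero at the start; "torque": the same for the moment, N m; "gripper_width": opening from 0.0 (shut) to 1.0 (fully open).
Only numpy, scipy, OpenCV 4.12 (cv2) and the standard library are available. Lean on these libraries where they do the work, as an engineer would, in place of code of your own. Each camera call takes 0.05 s, during which the arm holds its last target.

## Working session

There is one attempt and no reset: what is moved stays moved. The work goes in short steps, Python scripts to look and compute and a tool call to move; the robot and the scene stay as the last step left them, time stands still between calls to the robot, and variables do not carry over. Pictures are saved under pics/ and viewed, and the job is handed in when it is done.

Besides the shell and the picture viewer there is one more tool, called after ">>>" as name(argument=value, ...), one argument or row to a line, values as JSON. arm_command: Moves the arm, as the interface text tells. Its arguments: {"type":"object","properties":{"commands":{"type":"array"},"force":{"type":"number"}},"required":["commands"]}

```bash
mkdir -p pics; ls; python3 - <<'E'
from workcell import sense, optics
import cv2,numpy as np
print(sense())
for n in ("scene","top"):
    p,d=optics.read_camera(n); print(n,optics.calibration(n))
    cv2.imwrite(f"pics/{n}0.png",p[:,:,::-1]); np.save(f"{n}0d.npy",d); np.save(f"{n}0p.npy",p)
E
```

```text
pics
{'time_s': 0.0, 'joints': array([ 1.29015279e+00,  2.64757573e-01,  1.60539757e+00, -5.26389237e-06,
        1.27366646e+00, -3.68710569e-02]), 'dq': array([ 0.00186643,  0.00099329,  0.00127834, -0.00108758, -0.00071699,
        0.00057231]), 'joint_torque': array([ 3.79202620e-04, -5.15093029e+01, -3.67321730e+01,  5.43232761e-05,
        1.27216318e-02, -3.20608244e-06]), 'eef_pos': array([0.16270334, 0.65434359, 0.2299463 ]), 'ee_rot': array([-0.38192462, -3.11793895,  0.00345808]), 'contact_force': array([-0.20925333,  0.52889357, -0.21303311]), 'torque': array([0.00344698, 0.02668951, 0.03582736]), 'gripper_width': 1.001434949340321}
scene {'fov_y': 49.83702115460486, 'cx': 318.62319826944344, 'cy': 192.62780312008715, 'k1': -0.018492792562677662, 'rvec': array([ 1.64043063,  1.90858712, -0.79128799]), 'tvec': array([ 0.02205992, -0.31259835,  1.51898396])}
top {'fov_y': 44.545705755401535, 'cx': 319.4138455132798, 'cy': 207.7373939152812, 'k1': 0.02553941086862728, 'rvec': array([ 2.20929706, -2.16583012,  0.10507088]), 'tvec': array([0.02731542, 0.56672791, 1.505365  ])}
```

View pics/scene0.png

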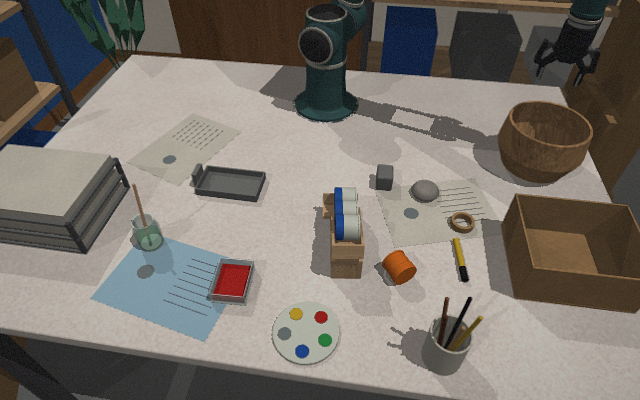

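View pics/top0.png

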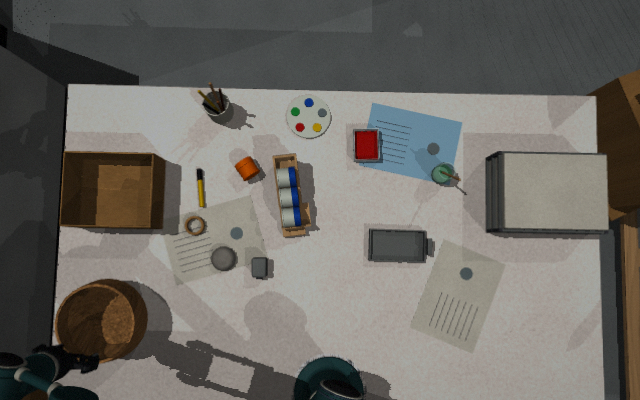

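The scene picture shows the rack at about (345,235), the tray at (230,183) with its handle to the left, and the orange look-alike pot at (398,267). In the top picture the rack is at (290,195) with its low front towards the robot, near (293,225). The tray is at (398,245) with its handle on the right, and the orange pot is at (247,168).

```bash
cat > h.py <<'E'
import numpy as np,cv2
from workcell import optics,sense
from scipy.spatial.transform import Rotation as R
def K(n):
    c=optics.calibration(n); f=200/np.tan(np.radians(c['fov_y']/2))
    return c,np.array([[f,0,c['cx']],[0,f,c['cy']],[0,0,1]]),np.array([c['k1'],0,0,0,0.])
def proj(n,P):
    c,k,d=K(n); return cv2.projectPoints(np.float64(P).reshape(-1,3),c['rvec'],c['tvec'],k,d)[0][:,0]
def rays(n,uv):
    c,k,d=K(n); u=cv2.undistortPoints(np.float64(uv).reshape(-1,1,2),k,d)[:,0]
    M=cv2.Rodrigues(c['rvec'])[0]; o=-M.T@c['tvec']
    return o,np.c_[u,np.ones(len(u))]@M
def plane(n,uv,z):
    o,r=rays(n,uv); return o+r*((z-o[2])/r[:,2])[:,None]
def cloud(n,dep):
    v,u=np.mgrid[0:400,0:640]; o,r=rays(n,np.c_[u.ravel(),v.ravel()])
    return (o+r*dep.ravel()[:,None]).reshape(400,640,3)
E
python3 - <<'E'
from h import *
for n,(a,b,c,d),s in (("top",(255,145,445,275),4),("scene",(180,150,430,300),3)):
    p=np.load(n+"0p.npy")[b:d,a:c,::-1]; p=cv2.resize(p,None,fx=s,fy=s,interpolation=cv2.INTER_CUBIC)
    p=np.clip(p.astype(float)*1.4,0,255).astype('uint8'); cv2.imwrite(f"pics/{n}1.png",p)
E
```

```text
(no output)
```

View pics/top1.png

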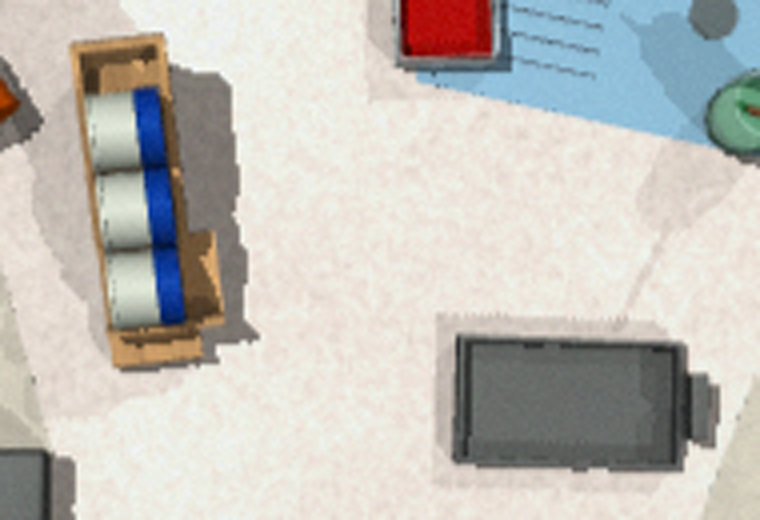

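View pics/scene1.png

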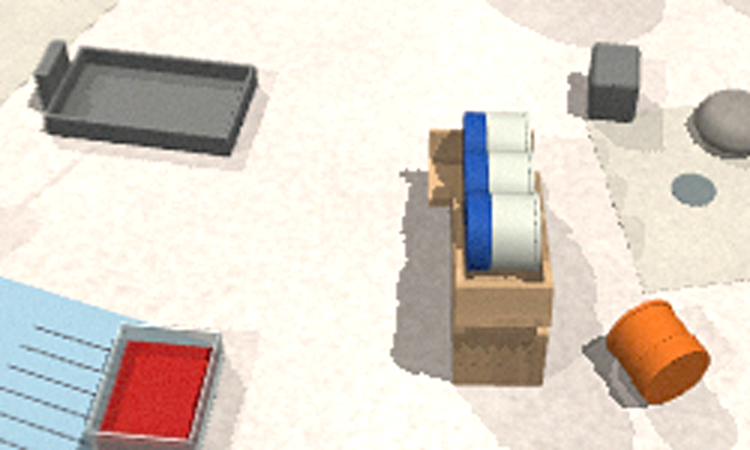

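```bash
cat > m.py <<'E'
from h import *
import sys
def rack(p,d):
    hsv=cv2.cvtColor(p,cv2.COLOR_RGB2HSV)
    b=cv2.inRange(hsv,(105,150,50),(130,255,255)); b[:, :255]=0; b[:,320:]=0; b[:150]=0;b[245:]=0
    return b
p=np.load("top0p.npy");d=np.load("top0d.npy");C=cloud("top",d)
print("table z",np.median(C[260:300,330:350,2]), "valid",(d>0).mean())
# pots: ridge points
sel=(C[...,0]>0)
hsv=cv2.cvtColor(p,cv2.COLOR_RGB2HSV)
roi=np.zeros((400,640),bool); roi[160:235,270:312]=1
blue=(cv2.inRange(hsv,(105,150,40),(130,255,255))>0)&roi
white=(hsv[...,1]<45)&(hsv[...,2]>110)&roi&(C[...,2]>.07)
pot=blue|white
print("blue centroid etc")
nb,l,st,ce=cv2.connectedComponentsWithStats(blue.astype('uint8'))
print(st,ce)
P=C[pot]; print(len(P),P.min(0),P.max(0))
wood=(C[...,2]>.02)&roi&~pot
# table-frame rect of pots
r=cv2.minAreaRect(np.float32(C[pot][:,:2]*1000)); print("pots rect mm",r)
# tray
C2=C.copy(); roi=np.zeros((400,640),bool); roi[220:270,360:440]=1
t=roi&(hsv[...,2]<120)
n,l,st,ce=cv2.connectedComponentsWithStats(t.astype('uint8')); print(st[1:][st[1:,4]>20])
tr=roi&(C[...,2]>.017)&(C[...,2]<.035); q=C[tr]; print("wall",len(q),cv2.minAreaRect(np.float32(q[:,:2]*1000)))
hd=roi&(C[...,2]>.04); q=C[hd]; print("handle",len(q),q.mean(0),cv2.minAreaRect(np.float32(q[:,:2]*1000)))
E
python3 m.py
```

```text
table z -0.0006393453438438002 valid 0.9959453125
blue centroid etc
[[     0      0    640    400 255651]
 [   289    167     12     59    349]] [[319.53414225 199.50451592]
 [294.48997135 196.19197708]]
877 [0.44295889 0.06098401 0.08016284] [0.6760266  0.16923373 1.54535395]
pots rect mm ((553.4833374023438, 123.18098449707031), (244.34396362304688, 68.06216430664062), 13.803166389465332)
[[ 368  228   67   35 2054]]
wall 257 ((454.9687194824219, -205.96551513671875), (177.349853515625, 99.77212524414062), 89.09210205078125)
handle 102 [ 0.45134276 -0.24172344  0.28540206] ((449.50738525390625, -122.59613037109375), (48.83815383911133, 367.35821533203125), 1.2445875406265259)
```

```bash
cat >> m.py <<'E'
print("-----")
pm=pot&(C[...,2]<.16)
q=C[pm]; print(len(q),cv2.minAreaRect(np.float32(q[:,:2]*1000)))
# boundary rect via erosion-free pixel ; edges of blue(-y) end: line fit
from numpy.linalg import lstsq
# row-wise extents
L=[]
for r in range(163,232):
    c=np.where(pm[r])[0]
    if len(c)>8: 
        L.append((r,c.min(),c.max(),*C[r,c[len(c)//2]]))
for x in L: print(x[0],x[1],x[2],np.round(x[3:],3))
hd=roi&(C[...,2]>.04)&(C[...,2]<.07); q=C[hd]; print("handle",len(q),q.mean(0),cv2.minAreaRect(np.float32(q[:,:2]*1000)))
E
python3 m.py | sed -n '/-----/,$p'
```

```text
-----
870 ((589.3060302734375, 131.4270477294922), (170.17129516601562, 53.59019470214844), 8.011871337890625)
169 280 294 [0.669 0.137 0.131]
170 276 294 [0.667 0.143 0.126]
171 276 294 [0.662 0.142 0.137]
172 277 294 [0.659 0.142 0.138]
173 277 294 [0.656 0.139 0.135]
174 277 294 [0.654 0.139 0.134]
175 277 294 [0.65  0.139 0.14 ]
176 277 295 [0.647 0.139 0.137]
177 277 295 [0.645 0.139 0.134]
178 277 295 [0.642 0.139 0.136]
179 277 295 [0.638 0.139 0.137]
180 277 295 [0.636 0.139 0.132]
181 278 295 [0.635 0.137 0.124]
182 278 295 [0.632 0.137 0.119]
183 278 295 [0.629 0.136 0.124]
189 283 296 [0.613 0.128 0.112]
190 279 296 [0.608 0.133 0.12 ]
191 279 296 [0.606 0.133 0.118]
192 279 297 [0.603 0.133 0.12 ]
193 279 297 [0.6   0.133 0.12 ]
194 279 297 [0.597 0.133 0.12 ]
195 280 297 [0.594 0.13  0.122]
196 280 297 [0.59  0.13  0.124]
197 280 297 [0.588 0.13  0.123]
198 280 297 [0.585 0.13  0.122]
199 280 298 [0.582 0.129 0.123]
200 280 298 [0.58  0.13  0.115]
201 280 298 [0.576 0.129 0.12 ]
202 280 298 [0.574 0.13  0.115]
203 282 298 [0.571 0.127 0.108]
204 281 298 [0.568 0.115 0.112]
209 284 298 [0.554 0.124 0.101]
210 283 299 [0.551 0.124 0.101]
211 282 299 [0.548 0.126 0.106]
212 282 299 [0.545 0.126 0.104]
213 282 299 [0.542 0.123 0.106]
214 282 299 [0.539 0.123 0.109]
215 282 299 [0.536 0.123 0.103]
216 282 299 [0.533 0.123 0.106]
217 282 299 [0.53  0.123 0.11 ]
218 282 300 [0.527 0.123 0.111]
219 282 300 [0.524 0.123 0.103]
220 283 300 [0.522 0.123 0.103]
221 283 300 [0.519 0.123 0.101]
222 283 300 [0.516 0.12  0.1  ]
223 283 300 [0.513 0.12  0.101]
handle 86 [ 0.45290255 -0.2980411   0.05099241] ((453.4270935058594, -299.0516662597656), (14.67740249633789, 49.29816818237305), 88.2090835571289)
```

```bash
cat > ov.py <<'E'
from h import *
import sys
def rackpts(x,y,yaw):
    c,s=np.cos(yaw),np.sin(yaw); M=np.array([[c,-s,0],[s,c,0],[0,0,1]])
    W=lambda P:(np.float64(P)/1000)@M.T+[x,y,0]
    out=[]
    t=np.linspace(0,2*np.pi,40)
    for i in range(3):
        for yy in(-27,27): out.append(W(np.c_[58.2*i+30*np.cos(t),0*t+yy,79+14.5*i+30*np.sin(t)]))
    out.append(W([[-55,-35,0],[182,-35,0],[182,35,0],[-55,35,0],[-55,-35,0]]))
    out.append(W([[-36,-55,75],[-30,-55,75],[-30,35,75],[-36,35,75],[-36,-55,75]]))
    for yy in (-29,-35,29,35): out.append(W([[33,yy,85],[180,yy,122]]))
    return out
def traypts(x,y,yaw):
    c,s=np.cos(yaw),np.sin(yaw); M=np.array([[c,-s,0],[s,c,0],[0,0,1]])
    W=lambda P:(np.float64(P)/1000)@M.T+[x,y,0]
    b=np.array([[-50,-87.5],[50,-87.5],[50,87.5],[-50,87.5],[-50,-87.5]])
    h=np.array([[-25,-101.5],[25,-101.5],[25,-87.5],[-25,-87.5],[-25,-101.5]])
    return [W(np.c_[b,0*b[:,:1]]),W(np.c_[b,0*b[:,:1]+24]),W(np.c_[h,0*h[:,:1]+52])]
def draw(n,p,polys,crop,s,out,cols=None):
    a,b,c,d=crop; im=cv2.resize(p[b:d,a:c,::-1],None,fx=s,fy=s,interpolation=cv2.INTER_CUBIC)
    im=np.clip(im.astype(float)*1.3,0,255).astype('uint8')
    for q in polys:
        uv=(proj(n,q)-[a,b]+.5)*s
        cv2.polylines(im,[np.int32(np.round(uv*8))],False,(0,255,0),1,cv2.LINE_AA,3)
    cv2.imwrite(out,im)
E
python3 - <<'E'
from ov import *
P=rackpts(.530,.123,np.radians(8.0))+traypts(.455,-.206,np.radians(-1))
draw("top",np.load("top0p.npy"),P,(255,145,445,275),4,"pics/t2.png")
draw("scene",np.load("scene0p.npy"),P,(180,150,430,300),3,"pics/s2.png")
E
```

```text
(no output)
```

View pics/t2.png

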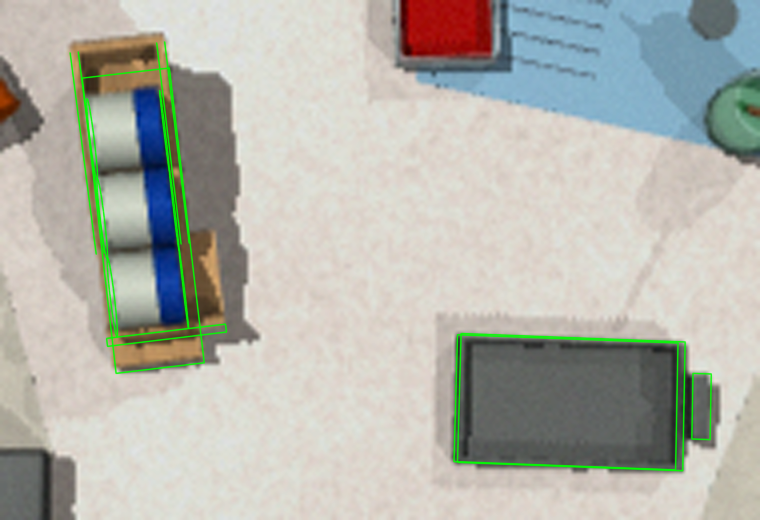

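View pics/s2.png

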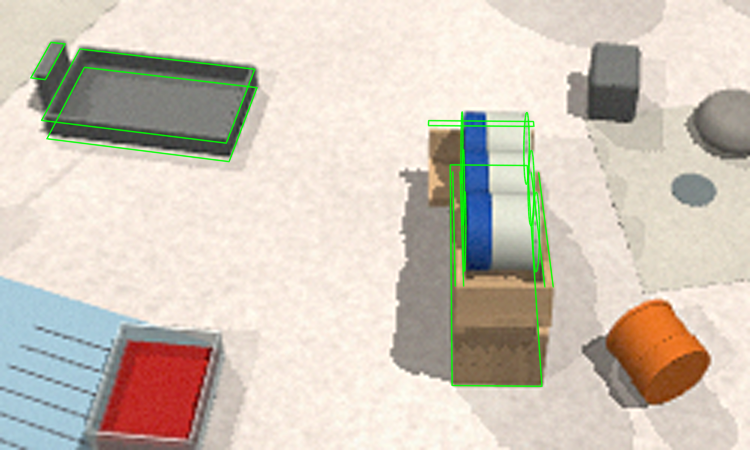

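```bash
cat > go.py <<'E'
from h import *
def target(x,y,z,yaw):  # tool down, jaw (tool y) along heading yaw+90 i.e. rack y
    a=[]
    for s in (1,-1):
        c,k=np.cos(np.radians(yaw)),np.sin(np.radians(yaw))
        yv=s*np.array([-k,c,0]); zv=np.array([0,0,-1.]); xv=np.cross(yv,zv)
        a.append(np.c_[xv,yv,zv])
    S=sense(); Rc=R.from_rotvec(S['ee_rot'])
    best=min(a,key=lambda M:(Rc.inv()*R.from_matrix(M)).magnitude())
    dR=(Rc.inv()*R.from_matrix(best)).as_rotvec(degrees=True)
    dp=Rc.inv().apply(np.array([x,y,z])-S['eef_pos'])*1000
    return dp,dR
def show(*t):
    S=sense(); dp,dR=target(*t)
    print("t",round(S['time_s'],2),"pos",S['eef_pos'].round(4),"F",S['contact_force'].round(1),"w",round(S['gripper_width'],3),"dp",dp.round(1),"dR",dR.round(2))
E
python3 - <<'E'
from go import *
print(R.from_rotvec(sense()['ee_rot']).as_matrix().round(3))
show(.453,-.300,.15,-1)
show(.45,.25,.23,-1)
E
```

```text
[[-0.97   0.241 -0.001]
 [ 0.241  0.97  -0.002]
 [ 0.    -0.002 -1.   ]]
t 0.1 pos [0.1628 0.6544 0.23  ] F [ 0.2  0.  -0.1] w 1.003 dp [-512.  -856.    81.8] dR [ -0.12  -0.02 -12.97]
t 0.1 pos [0.1628 0.6544 0.23  ] F [ 0.2  0.  -0.1] w 1.003 dp [-376.3 -323.1    0.7] dR [ -0.12  -0.02 -12.97]
```

>>> arm_command(
  commands=[
    {"rot": [0,0,-6.5],"dp": [-45,-40,0],"hand": 85},
    {"rot": [0,0,-6.5],"dp": [-45,-40,0],"hand": 85},
    {"rot": [0,0,0],"dp": [-35,-50,0],"hand": 85},
    {"rot": [0,0,0],"dp": [-35,-50,0],"hand": 85},
    {"rot": [0,0,0],"dp": [-35,-50,0],"hand": 85},
    {"rot": [0,0,0],"dp": [-35,-50,0],"hand": 85},
    {"rot": [0,0,0],"dp": [-30,-50,0],"hand": 85},
    {"rot": [0,0,0],"dp": [-25,-55,0],"hand": 85},
    {"rot": [0,0,0],"dp": [-20,-55,0],"hand": 85},
    {"rot": [0,0,0],"dp": [-10,-55,0],"hand": 85},
  ],
  force=40,
)

```text
time_s: 1.35
eef_pos: [0.4639, 0.1302, 0.2264]
ee_rot: [-0.001, -3.139, 0.01]
contact_force: [0.8, -0.1, -0.4]
gripper_width: 0.996
```

```bash
python3 -c "
from go import *
show(.453,-.300,.12,-1)"
```

```text
t 1.35 pos [0.4639 0.1302 0.2264] F [ 0.8 -0.1 -0.4] w 0.996 dp [  10.5 -429.5  109. ] dR [-0.35 -0.13  0.98]
```

>>> arm_command(
  commands=[
    {"rot": [-0.3,0,1],"dp": [1,-50,0],"hand": 85},
    {"rot": [0,0,0],"dp": [1,-50,0],"hand": 85},
    {"rot": [0,0,0],"dp": [1,-50,0],"hand": 85},
    {"rot": [0,0,0],"dp": [1,-50,5],"hand": 85},
    {"rot": [0,0,0],"dp": [1,-50,15],"hand": 85},
    {"rot": [0,0,0],"dp": [1,-50,20],"hand": 85},
    {"rot": [0,0,0],"dp": [1,-50,20],"hand": 85},
    {"rot": [0,0,0],"dp": [1,-45,20],"hand": 85},
    {"rot": [0,0,0],"dp": [1,-30,15],"hand": 85},
    {"rot": [0,0,0],"dp": [0,-5,10],"hand": 60},
  ],
)

```text
time_s: 2.6
eef_pos: [0.4438, -0.3172, 0.1177]
ee_rot: [-0.039, -3.141, 0.001]
contact_force: [0.4, 1.1, 0.3]
gripper_width: 0.812
```

```bash
python3 -c "
from go import *
show(.453,-.300,.03,-1)
from ov import *
p,d=optics.read_camera('top'); q,_=optics.read_camera('scene')
draw('top',p,[],(340,200,460,290),5,'pics/t3.png');draw('scene',q,[],(150,100,330,220),4,'pics/s3.png')"
```

```text
t 2.6 pos [ 0.4438 -0.3172  0.1177] F [0.4 1.1 0.3] w 0.812 dp [-8.8 17.5 87.7] dR [-0.04 -0.02 -0.43]
```

View pics/s3.png

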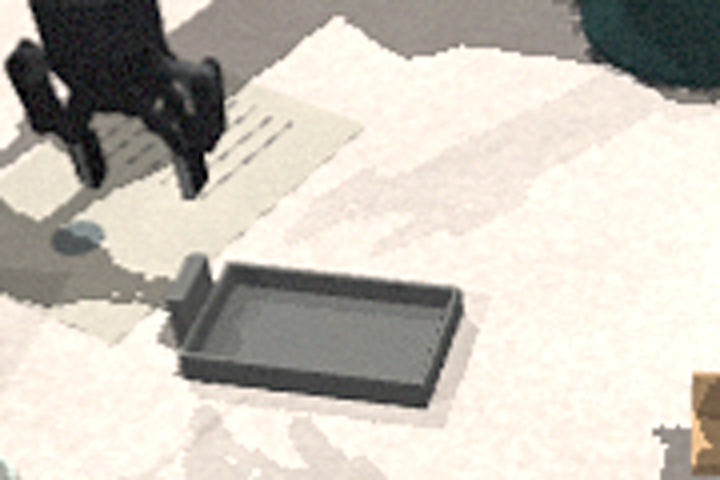

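The scene crop shows the gripper, half open, above the tray handle at about (190,290) in the crop, with the tray undisturbed. I'll correct the 17 mm offset and descend.

>>> arm_command(
  commands=[
    {"rot": [0,0,-0.4],"dp": [-9,17,0],"hand": 60},
    {"rot": [0,0,0],"dp": [0,0,20],"hand": 60},
    {"rot": [0,0,0],"dp": [0,0,20],"hand": 60},
    {"rot": [0,0,0],"dp": [0,0,20],"hand": 60},
    {"rot": [0,0,0],"dp": [0,0,15],"hand": 60},
    {"rot": [0,0,0],"dp": [0,0,7],"hand": 60},
    {"rot": [0,0,0],"dp": [0,0,2],"hand": 60},
    {"rot": [0,0,0],"dp": [0,0,0],"hand": 60},
    {"rot": [0,0,0],"dp": [0,0,0],"hand": 60},
    {"rot": [0,0,0],"dp": [0,0,0],"hand": 60},
  ],
)

```text
time_s: 3.95
eef_pos: [0.4615, -0.2879, 0.0381]
ee_rot: [0.009, 3.133, -0.003]
contact_force: [0.0, -0.4, 0.4]
gripper_width: 0.701
```

```bash
python3 -c "
from go import *
show(.453,-.300,.03,-1)
from ov import *
q,_=optics.read_camera('scene')
draw('scene',q,[],(150,100,330,220),4,'pics/s4.png')"
```

```text
t 3.95 pos [ 0.4615 -0.2879  0.0381] F [ 0.  -0.4  0.4] w 0.701 dp [  8.5 -12.2   8. ] dR [-0.11  0.5   0.69]
```

View pics/s4.png

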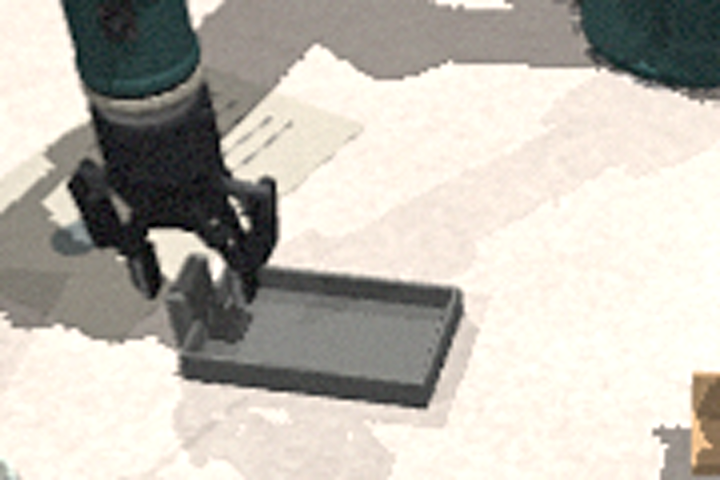

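The fingers straddle the handle at (190,300) in the crop. The TCP is still about 12 mm off, so I'll correct that and then close.

>>> arm_command(
  commands=[
    {"rot": [0,0.5,0.5],"dp": [7,-10,0],"hand": 60},
    {"rot": [0,0,0],"dp": [0,0,0],"hand": 60},
    {"rot": [0,0,0],"dp": [0,0,6],"hand": 60},
    {"rot": [0,0,0],"dp": [0,0,0],"hand": 60},
    {"rot": [0,0,0],"dp": [0,0,0],"hand": 60},
    {"rot": [0,0,0],"dp": [0,0,0],"hand": 60},
    {"rot": [0,0,0],"dp": [0,0,0],"hand": 60},
    {"rot": [0,0,0],"dp": [0,0,0],"hand": 60},
    {"rot": [0,0,0],"dp": [0,0,0],"hand": 60},
    {"rot": [0,0,0],"dp": [0,0,0],"hand": 60},
  ],
)

```text
time_s: 5.25
eef_pos: [0.454, -0.2989, 0.0318]
ee_rot: [-0.024, -3.141, 0.003]
contact_force: [-0.8, -0.3, -0.4]
gripper_width: 0.701
```

```bash
python3 -c "
from go import *
show(.453,-.300,.03,-1)"
```

```text
t 5.25 pos [ 0.454  -0.2989  0.0318] F [-0.8 -0.3 -0.4] w 0.701 dp [ 1.  -1.1  1.8] dR [-0.12 -0.01  0.12]
```

Pose is within 2 mm, so I'll close.

>>> arm_command(
  commands=[
    {"rot": [0,0,0],"dp": [0,0,1],"hand": 0},
    {"rot": [0,0,0],"dp": [0,0,0],"hand": 0},
    {"rot": [0,0,0],"dp": [0,0,0],"hand": 0},
    {"rot": [0,0,0],"dp": [0,0,0],"hand": 0},
    {"rot": [0,0,0],"dp": [0,0,0],"hand": 0},
    {"rot": [0,0,0],"dp": [0,0,0],"hand": 0},
    {"rot": [0,0,0],"dp": [0,0,0],"hand": 0},
    {"rot": [0,0,0],"dp": [0,0,0],"hand": 0},
    {"rot": [0,0,0],"dp": [0,0,0],"hand": 0},
    {"rot": [0,0,0],"dp": [0,0,0],"hand": 0},
  ],
  force=40,
)

```text
time_s: 6.5
eef_pos: [0.4542, -0.2991, 0.031]
ee_rot: [0.024, 3.141, -0.004]
contact_force: [0.4, 0.5, -0.2]
gripper_width: 0.157
```

```bash
python3 -c "
from go import *
d=np.array([.531,.123]); t=np.radians(8.2); u=np.array([-np.sin(t),np.cos(t)])
print(d-u*.217,d-u*.247)
show(*(d-u*.247),.031,8.2)"
```

```text
[ 0.56195048 -0.09178144] [ 0.56622935 -0.12147473]
t 6.5 pos [ 0.4542 -0.2991  0.031 ] F [ 0.4  0.5 -0.2] w 0.157 dp [-109.4  179.3   -0.4] dR [-0.14 -0.01 -9.07]
```

>>> arm_command(
  commands=[
    {"rot": [0,0,-1],"dp": [-8,10,0],"hand": 0},
    {"rot": [0,0,-1.2],"dp": [-13,18,0],"hand": 0},
    {"rot": [0,0,-1.2],"dp": [-14,20,0],"hand": 0},
    {"rot": [0,0,-1.2],"dp": [-14,20,0],"hand": 0},
    {"rot": [0,0,-1.2],"dp": [-14,20,0],"hand": 0},
    {"rot": [0,0,-1.2],"dp": [-14,18,0],"hand": 0},
    {"rot": [0,0,-1],"dp": [-10,14,0],"hand": 0},
    {"rot": [0,0,0],"dp": [-5,8,0],"hand": 0},
    {"rot": [0,0,0],"dp": [0,0,0],"hand": 0},
    {"rot": [0,0,0],"dp": [0,0,0],"hand": 0},
  ],
)

```text
time_s: 7.75
eef_pos: [0.5433, -0.1604, 0.031]
ee_rot: [0.211, -3.134, 0.007]
contact_force: [-0.2, -1.3, 0.2]
gripper_width: 0.154
```

```bash
python3 -c "
from go import *
d=np.array([.531,.123]); t=np.radians(8.2); u=np.array([-np.sin(t),np.cos(t)])
show(*(d-u*.247),.031,8.2)
from ov import *
p,dd=optics.read_camera('top')
draw('top',p,rackpts(.531,.123,t),(255,145,445,275),4,'pics/t5.png')"
```

```text
t 7.75 pos [ 0.5433 -0.1604  0.031 ] F [-0.2 -1.3  0.2] w 0.154 dp [-28.   35.5  -0.2] dR [-0.26 -0.03 -0.5 ]
```

View pics/t5.png

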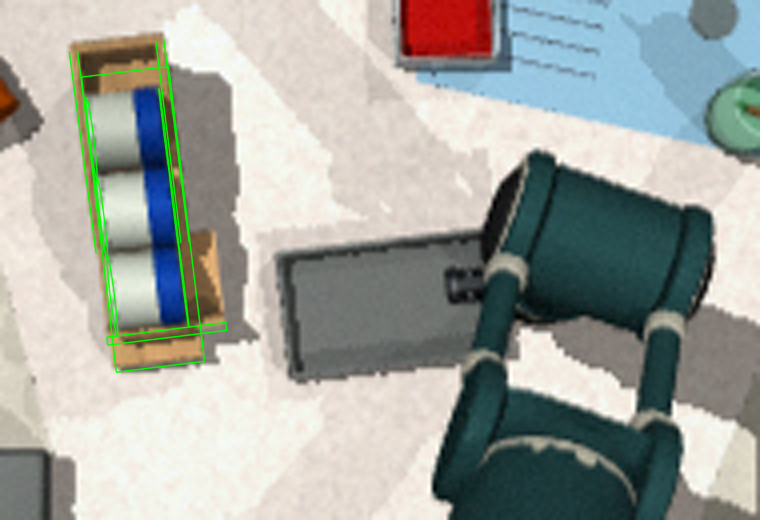

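The top crop shows the tray following the grip: its front end is at (285,315), parallel to the rack side, and the outlet edge is at (222,285). I'll line it up sideways next.

>>> arm_command(
  commands=[
    {"rot": [-0.2,0,-0.5],"dp": [-10,10,0],"hand": 0},
    {"rot": [0,0,0],"dp": [-10,12,0],"hand": 0},
    {"rot": [0,0,0],"dp": [-6,9,0],"hand": 0},
    {"rot": [0,0,0],"dp": [-2,4,0],"hand": 0},
    {"rot": [0,0,0],"dp": [0,0,0],"hand": 0},
    {"rot": [0,0,0],"dp": [0,0,0],"hand": 0},
    {"rot": [0,0,0],"dp": [0,0,0],"hand": 0},
    {"rot": [0,0,0],"dp": [0,0,0],"hand": 0},
    {"rot": [0,0,0],"dp": [0,0,0],"hand": 0},
    {"rot": [0,0,0],"dp": [0,0,0],"hand": 0},
  ],
)

```text
time_s: 9.05
eef_pos: [0.5669, -0.1212, 0.031]
ee_rot: [0.222, -3.133, 0.003]
contact_force: [-0.1, -1.2, 0.9]
gripper_width: 0.151
```

```bash
python3 -c "
from go import *
d=np.array([.531,.123]); t=np.radians(8.2); u=np.array([-np.sin(t),np.cos(t)])
show(*(d-u*.247),.031,8.2)
show(*(d-u*.217),.031,8.2)
from ov import *
p,dd=optics.read_camera('top');q,dd=optics.read_camera('scene')
c=d-u*(.247-.0945)
P=rackpts(.531,.123,t)+traypts(*c,t)
draw('top',p,P,(255,145,445,275),4,'pics/t6.png');draw('scene',q,P,(230,150,430,300),4,'pics/s6.png')"
```

```text
t 9.05 pos [ 0.5669 -0.1212  0.031 ] F [-0.1 -1.2  0.9] w 0.151 dp [ 0.7 -0.2  0. ] dR [-0.11 -0.04 -0.08]
t 9.05 pos [ 0.5669 -0.1212  0.031 ] F [-0.1 -1.2  0.9] w 0.151 dp [ 0.8 29.8 -0. ] dR [-0.11 -0.04 -0.08]
```

View pics/t6.png

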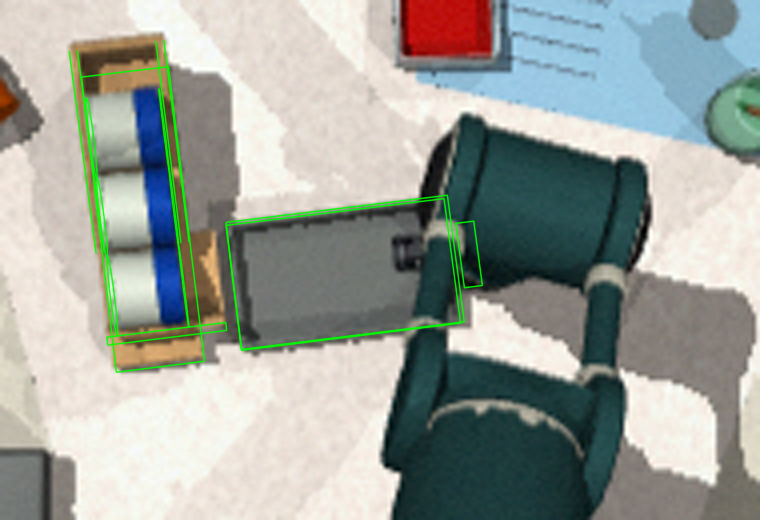

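View pics/s6.png

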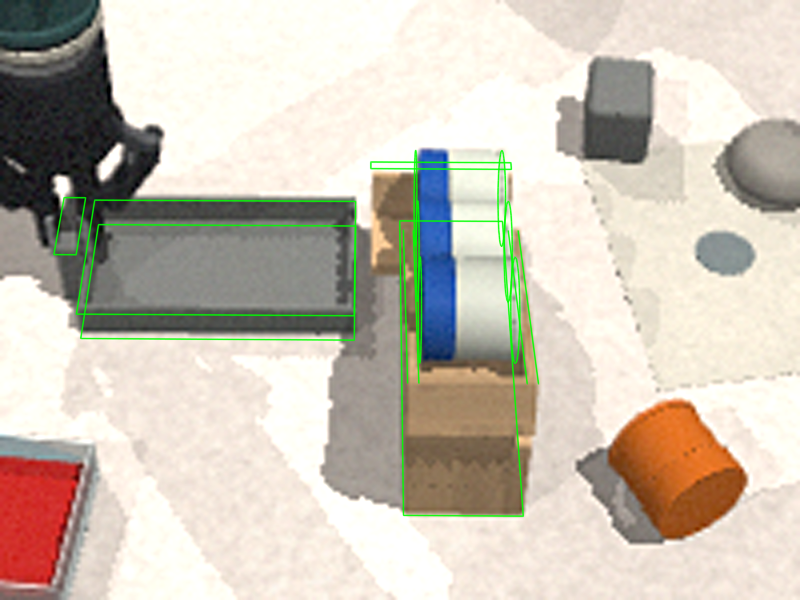

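Both overlays agree to a few mm, and the tray lies about 3 mm too far in −x of the rack. I'll shift it 3 mm and run in slowly.

>>> arm_command(
  commands=[
    {"rot": [0,0,0],"dp": [-3,6,0],"hand": 0},
    {"rot": [0,0,0],"dp": [0,7,0],"hand": 0},
    {"rot": [0,0,0],"dp": [0,5,0],"hand": 0},
    {"rot": [0,0,0],"dp": [0,3,0],"hand": 0},
    {"rot": [0,0,0],"dp": [0,2,0],"hand": 0},
    {"rot": [0,0,0],"dp": [0,2,0],"hand": 0},
    {"rot": [0,0,0],"dp": [0,0,0],"hand": 0},
    {"rot": [0,0,0],"dp": [0,0,0],"hand": 0},
    {"rot": [0,0,0],"dp": [0,0,0],"hand": 0},
    {"rot": [0,0,0],"dp": [0,0,0],"hand": 0},
  ],
)

```text
time_s: 10.4
eef_pos: [0.5665, -0.0945, 0.031]
ee_rot: [0.222, -3.134, 0.004]
contact_force: [0.7, -0.2, 0.5]
gripper_width: 0.152
```

```bash
python3 -c "
from go import *
d=np.array([.531,.123]); t=np.radians(8.2); u=np.array([-np.sin(t),np.cos(t)])
show(*(d-u*.217),.031,8.2)"
```

```text
t 10.4 pos [ 0.5665 -0.0945  0.031 ] F [ 0.7 -0.2  0.5] w 0.152 dp [ 4.1  3.3 -0. ] dR [-0.14 -0.02 -0.09]
```

>>> arm_command(
  commands=[
    {"rot": [0,0,0],"dp": [0,1,0],"hand": 0},
    {"rot": [0,0,0],"dp": [0,1,0],"hand": 0},
    {"rot": [0,0,0],"dp": [0,1,0],"hand": 0},
    {"rot": [0,0,0],"dp": [0,1,0],"hand": 0},
    {"rot": [0,0,0],"dp": [0,1,0],"hand": 0},
    {"rot": [0,0,0],"dp": [0,1,0],"hand": 0},
    {"rot": [0,0,0],"dp": [0,1,0],"hand": 0},
    {"rot": [0,0,0],"dp": [0,1,0],"hand": 0},
    {"rot": [0,0,0],"dp": [0,1,0],"hand": 0},
    {"rot": [0,0,0],"dp": [0,1,0],"hand": 0},
  ],
)

```text
time_s: 11.65
eef_pos: [0.5657, -0.091, 0.0317]
ee_rot: [-0.223, 3.133, -0.02]
contact_force: [-0.0, -6.8, -0.3]
gripper_width: 0.157
```

```bash
python3 -c "
from go import *
d=np.array([.531,.123]); t=np.radians(8.2); u=np.array([-np.sin(t),np.cos(t)])
show(*(d-u*.217),.031,8.2); print(sense()['torque'])
from ov import *
p,dd=optics.read_camera('top');q,dd=optics.read_camera('scene')
c=d-u*(.217-.0945)
P=rackpts(.531,.123,t)+traypts(*c,t)
draw('top',p,[],(255,145,445,275),4,'pics/t7.png');draw('scene',q,[],(230,150,430,300),4,'pics/s7.png')"
```

```text
t 11.65 pos [ 0.5657 -0.091   0.0317] F [-0.  -6.8 -0.3] w 0.157 dp [ 3.8 -0.2  0.7] dR [-0.72  0.01 -0.06]
[-0.66964392  0.05237071 -0.09971993]
```

View pics/t7.png

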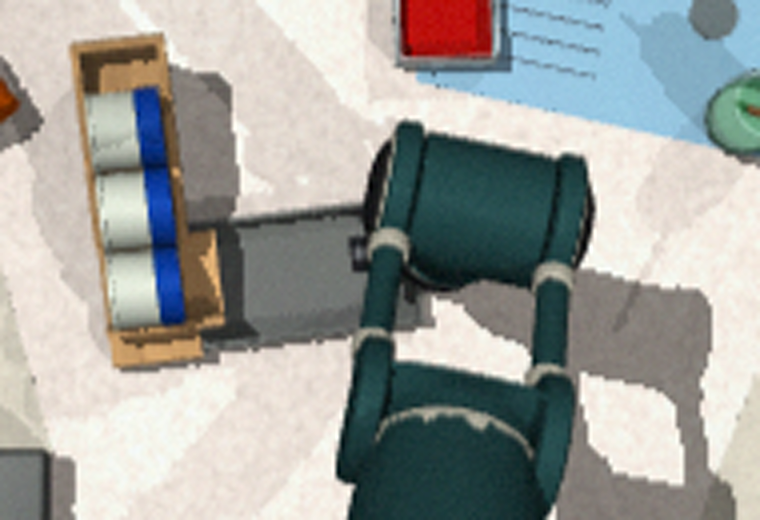

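View pics/s7.png

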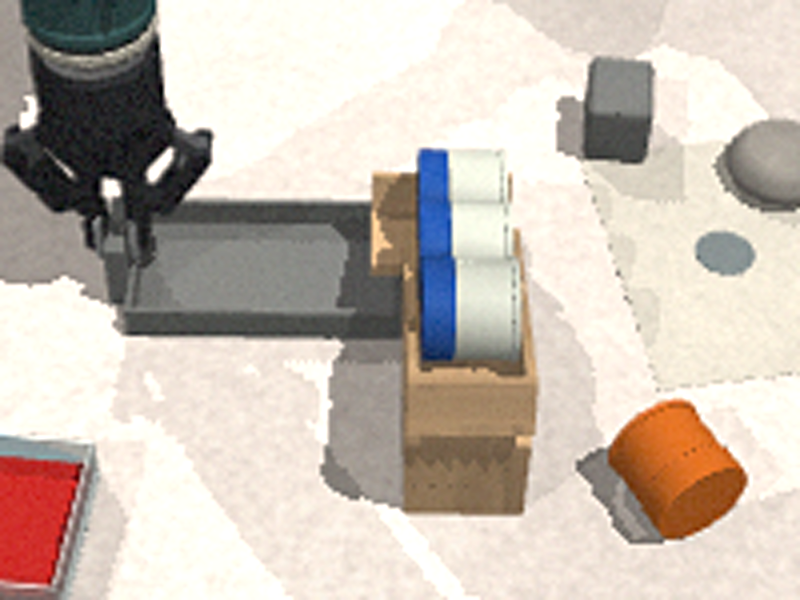

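Contact is at 6.8 N, at the predicted place. The front end of the tray is flush under the outlet, at (405,290) in the scene crop. I'll press a little, release and rise.

>>> arm_command(
  commands=[
    {"rot": [0,0,0],"dp": [0,1.5,0],"hand": 0},
    {"rot": [0,0,0],"dp": [0,1.5,0],"hand": 0},
    {"rot": [0,0,0],"dp": [0,0,0],"hand": 50},
    {"rot": [0,0,0],"dp": [0,0,0],"hand": 50},
    {"rot": [0,0,0],"dp": [0,0,0],"hand": 50},
    {"rot": [0,0,0],"dp": [0,0,0],"hand": 50},
    {"rot": [0,0,0],"dp": [0,0,-20],"hand": 50},
    {"rot": [0,0,0],"dp": [0,0,-40],"hand": 50},
    {"rot": [0,0,0],"dp": [0,0,-40],"hand": 50},
    {"rot": [0,0,0],"dp": [0,0,-40],"hand": 50},
  ],
)

```text
time_s: 13.0
eef_pos: [0.5604, -0.0857, 0.1696]
ee_rot: [0.223, -3.122, 0.017]
contact_force: [0.5, -0.1, -0.1]
gripper_width: 0.588
```

```bash
python3 -c "
from go import *
d=np.array([.532,.123]); t=np.radians(8.2); u=np.array([-np.sin(t),np.cos(t)])
show(*(d+u*.08),.25,8.2)"
```

```text
t 13.0 pos [ 0.5604 -0.0857  0.1696] F [ 0.5 -0.1 -0.1] w 0.588 dp [ -0.4 289.8 -83.3] dR [-0.55 -0.72 -0.04]
```

>>> arm_command(
  commands=[
    {"rot": [-0.5,-0.7,0],"dp": [0,0,-40],"hand": 0},
    {"rot": [0,0,0],"dp": [0,20,-40],"hand": 0},
    {"rot": [0,0,0],"dp": [0,45,0],"hand": 0},
    {"rot": [0,0,0],"dp": [0,50,0],"hand": 0},
    {"rot": [0,0,0],"dp": [0,50,0],"hand": 0},
    {"rot": [0,0,0],"dp": [0,50,0],"hand": 0},
    {"rot": [0,0,0],"dp": [0,40,0],"hand": 0},
    {"rot": [0,0,0],"dp": [0,15,0],"hand": 0},
    {"rot": [0,0,0],"dp": [0,0,0],"hand": 0},
    {"rot": [0,0,0],"dp": [0,0,0],"hand": 0},
  ],
)

```text
time_s: 14.25
eef_pos: [0.524, 0.1891, 0.2577]
ee_rot: [-0.221, 3.122, -0.003]
contact_force: [-0.2, 0.1, 0.6]
gripper_width: -0.0
```

```bash
python3 -c "
from go import *
d=np.array([.532,.123]); t=np.radians(8.2); u=np.array([-np.sin(t),np.cos(t)]); v=np.array([u[1],-u[0]])
show(*(d+u*.08-v*.003),.083,8.2)
from ov import *
p,dd=optics.read_camera('top');q,dd=optics.read_camera('scene')
draw('top',p,[],(255,145,445,275),4,'pics/t8.png');draw('scene',q,[],(230,120,430,270),4,'pics/s8.png')"
```

```text
t 14.25 pos [0.524  0.1891 0.2577] F [-0.2  0.1  0.6] w -0.0 dp [  6.4  13.9 174.6] dR [-0.16  0.64 -0.1 ]
```

View pics/t8.png

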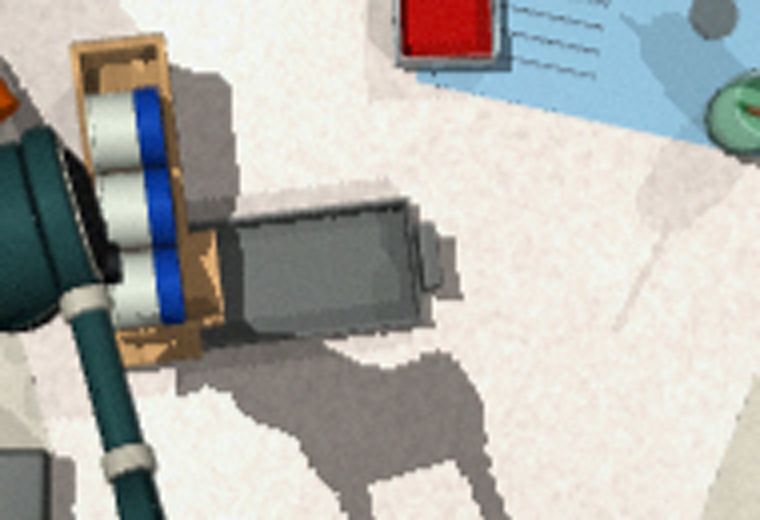

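View pics/s8.png

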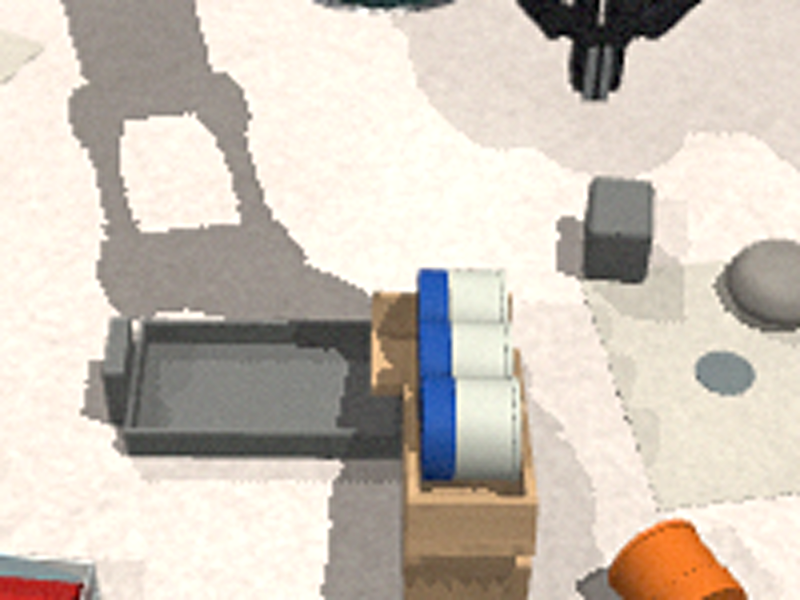

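```bash
python3 -c "
from ov import *
t=np.radians(8.2)
p,dd=optics.read_camera('top')
u=np.array([-np.sin(t),np.cos(t)]);c=np.array([.532,.123])-u*.1225
draw('top',p,rackpts(.532,.123,t)+traypts(*c,t),(285,185,385,245),8,'pics/t9.png')"
```

View pics/t9.png

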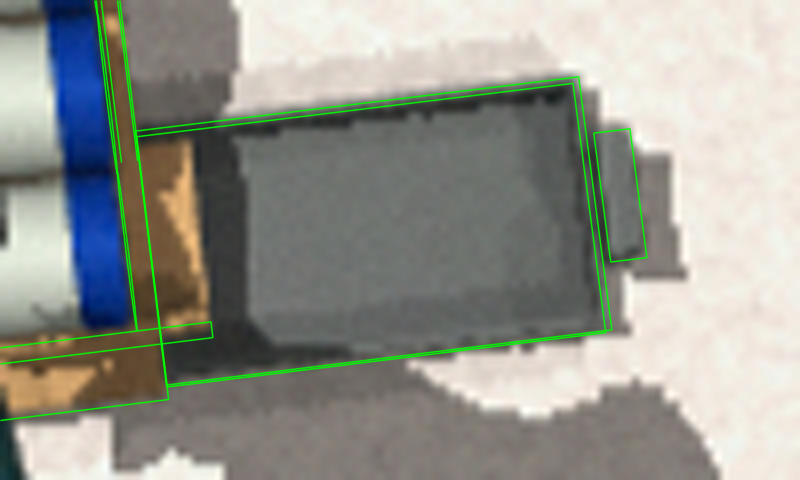

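In the 8x top crop the tray outline falls on the docked overlay, with corners at (577,77), (610,330) and (168,385), within about 1 mm. The tray is square and seated. Next I'll lower the pusher on the +y side.

>>> arm_command(
  commands=[
    {"rot": [0,0.6,0],"dp": [6,14,0],"hand": 0},
    {"rot": [0,0,0],"dp": [0,0,30],"hand": 0},
    {"rot": [0,0,0],"dp": [0,0,35],"hand": 0},
    {"rot": [0,0,0],"dp": [0,0,35],"hand": 0},
    {"rot": [0,0,0],"dp": [0,0,30],"hand": 0},
    {"rot": [0,0,0],"dp": [0,0,15],"hand": 0},
    {"rot": [0,0,0],"dp": [0,0,5],"hand": 0},
    {"rot": [0,0,0],"dp": [0,0,0],"hand": 0},
    {"rot": [0,0,0],"dp": [0,0,0],"hand": 0},
    {"rot": [0,0,0],"dp": [0,0,0],"hand": 0},
  ],
)

```text
time_s: 15.65
eef_pos: [0.5192, 0.2042, 0.1092]
ee_rot: [-0.211, 3.127, 0.003]
contact_force: [-0.2, 0.0, 0.4]
gripper_width: -0.0
```

```bash
python3 -c "
from go import *
d=np.array([.532,.123]); t=np.radians(8.2); u=np.array([-np.sin(t),np.cos(t)]); v=np.array([u[1],-u[0]])
show(*(d+u*.08-v*.003),.083,8.2)
from ov import *
q,dd=optics.read_camera('scene')
draw('scene',q,[],(300,130,430,230),6,'pics/s10.png')"
```

```text
t 15.65 pos [0.5192 0.2042 0.1092] F [-0.2  0.   0.4] w -0.0 dp [ 2.1 -2.3 26.1] dR [ 0.06  0.45 -0.48]
```

View pics/s10.png

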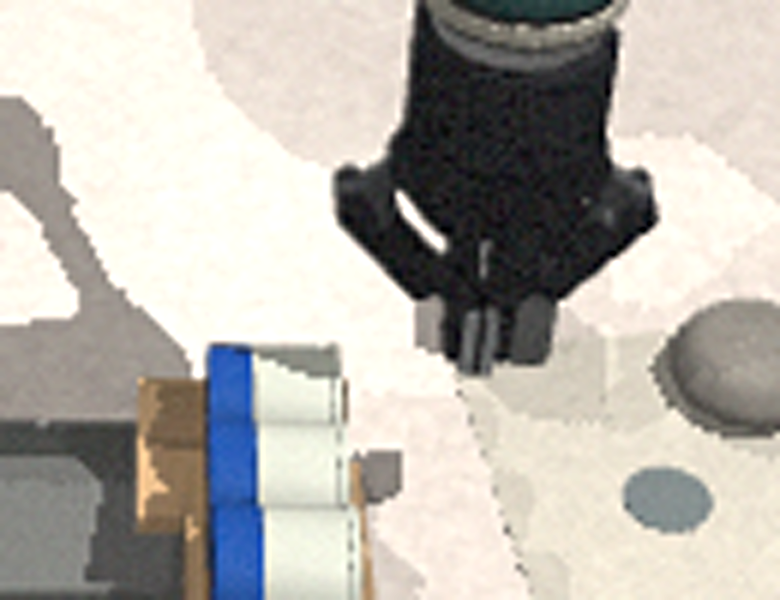

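The scene crop shows the shut fingertips at (480,370), about 13 mm wide and clear of the rack. The grey block behind them is the sharpener. I'll descend the remaining 29 mm and close in.

>>> arm_command(
  commands=[
    {"rot": [0,0.4,-0.5],"dp": [2,-2,0],"hand": 0},
    {"rot": [0,0,0],"dp": [0,0,12],"hand": 0},
    {"rot": [0,0,0],"dp": [0,0,12],"hand": 0},
    {"rot": [0,0,0],"dp": [0,0,5],"hand": 0},
    {"rot": [0,0,0],"dp": [0,0,0],"hand": 0},
    {"rot": [0,0,0],"dp": [0,-10,0],"hand": 0},
    {"rot": [0,0,0],"dp": [0,-10,0],"hand": 0},
    {"rot": [0,0,0],"dp": [0,-5,0],"hand": 0},
    {"rot": [0,0,0],"dp": [0,0,0],"hand": 0},
    {"rot": [0,0,0],"dp": [0,0,0],"hand": 0},
  ],
)

```text
time_s: 16.95
eef_pos: [0.5218, 0.1748, 0.0788]
ee_rot: [-0.224, 3.132, 0.002]
contact_force: [-0.5, 0.0, 0.1]
gripper_width: 0.002
```

```bash
python3 -c "
from go import *
d=np.array([.532,.123]); t=np.radians(8.2); u=np.array([-np.sin(t),np.cos(t)]); v=np.array([u[1],-u[0]])
show(*(d+u*.05-v*.003),.081,8.2)
show(*(d-u*.055-v*.003),.081,8.2)
from ov import *
q,dd=optics.read_camera('scene')
draw('scene',q,[],(300,130,430,230),6,'pics/s11.png')
p,dd=optics.read_camera('top')
draw('top',p,[],(255,175,345,245),8,'pics/t11.png')"
```

```text
t 16.95 pos [0.5218 0.1748 0.0788] F [-0.5  0.   0.1] w 0.002 dp [ 0.3 -2.7 -2.2] dR [ 0.06  0.1  -0.01]
t 16.95 pos [0.5218 0.1748 0.0788] F [-0.5  0.   0.1] w 0.002 dp [   0.3 -107.7   -2.3] dR [ 0.06  0.1  -0.01]
```

View pics/s11.png

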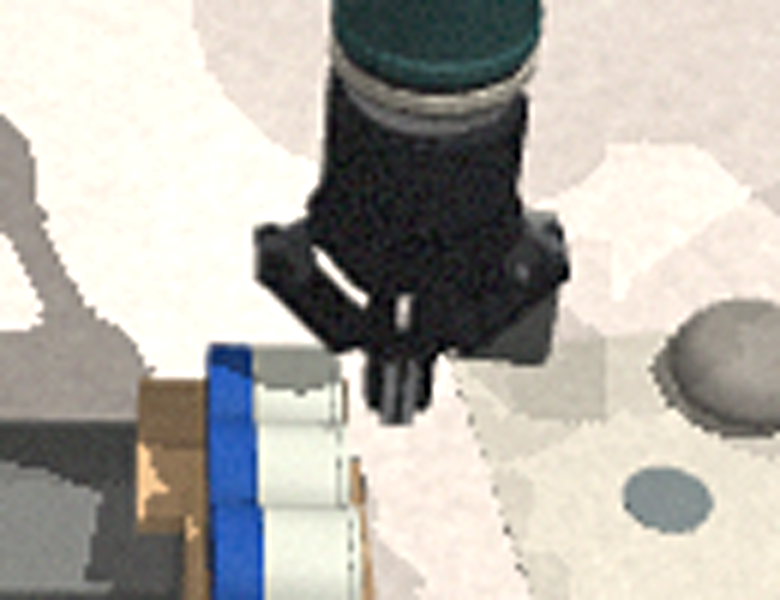

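View pics/t11.png

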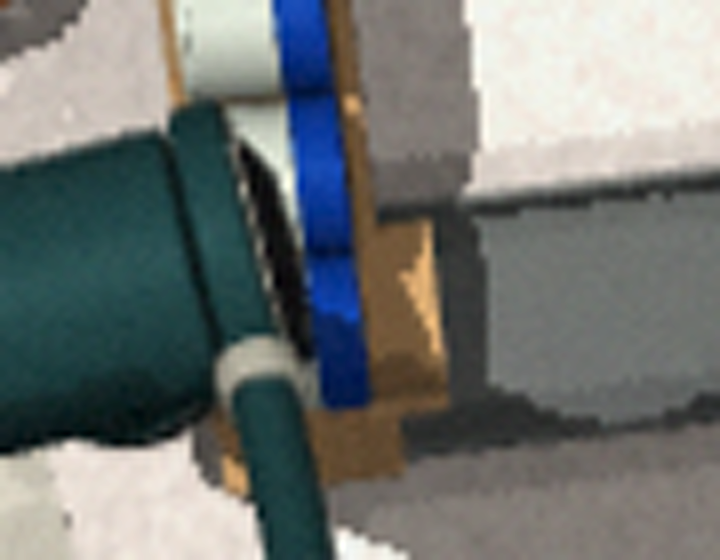

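The finger is about 26 mm thick along the push and faces the pot end across a gap of about 12 mm, centred on its axis and at axis height. I'll push the first part and check.

>>> arm_command(
  commands=[
    {"rot": [0,0,0],"dp": [0,-5,-1],"hand": 0},
    {"rot": [0,0,0],"dp": [0,-6,-1],"hand": 0},
    {"rot": [0,0,0],"dp": [0,-6,0],"hand": 0},
    {"rot": [0,0,0],"dp": [0,-6,0],"hand": 0},
    {"rot": [0,0,0],"dp": [0,-6,0],"hand": 0},
    {"rot": [0,0,0],"dp": [0,-6,0],"hand": 0},
    {"rot": [0,0,0],"dp": [0,-5,0],"hand": 0},
    {"rot": [0,0,0],"dp": [0,-3,0],"hand": 0},
    {"rot": [0,0,0],"dp": [0,0,0],"hand": 0},
    {"rot": [0,0,0],"dp": [0,0,0],"hand": 0},
  ],
)

```text
time_s: 18.3
eef_pos: [0.5282, 0.1297, 0.0808]
ee_rot: [-0.225, 3.132, 0.002]
contact_force: [-0.2, 0.3, -0.3]
gripper_width: 0.001
```

```bash
python3 -c "
from go import *
d=np.array([.532,.123]); t=np.radians(8.2); u=np.array([-np.sin(t),np.cos(t)]); v=np.array([u[1],-u[0]])
show(*(d-u*.053-v*.003),.081,8.2)
from ov import *
q,dd=optics.read_camera('scene')
draw('scene',q,[],(280,130,410,230),6,'pics/s12.png')
p,dd=optics.read_camera('top')
draw('top',p,[],(255,175,345,245),8,'pics/t12.png')"
```

```text
t 18.3 pos [0.5282 0.1297 0.0808] F [-0.2  0.3 -0.3] w 0.001 dp [  0.2 -60.1  -0.3] dR [0.08 0.09 0.02]
```

View pics/s12.png

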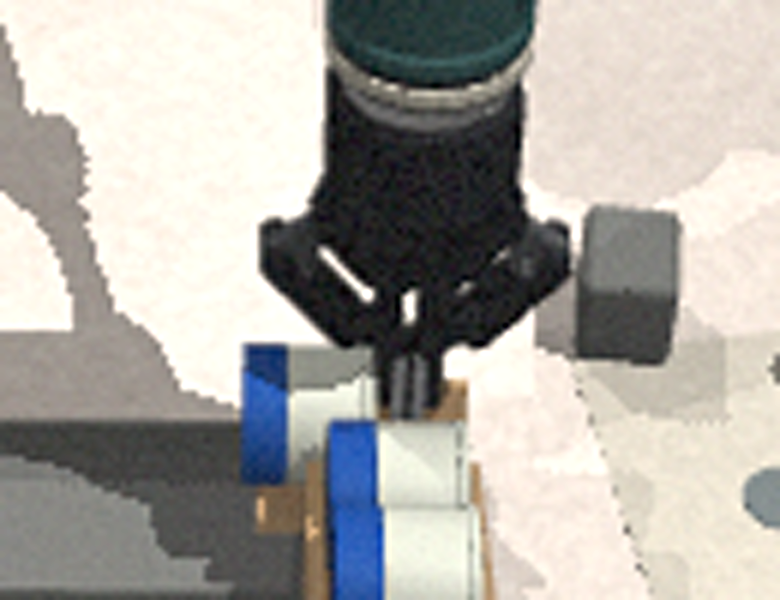

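View pics/t12.png

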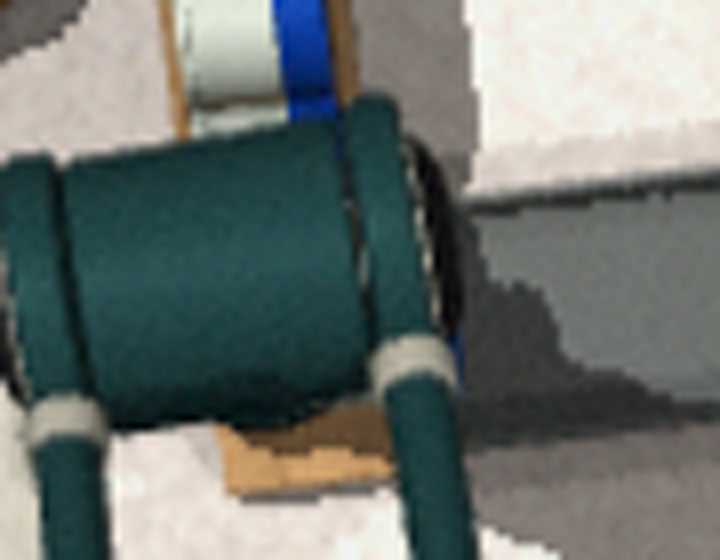

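In the scene crop pot1 has slid straight out, with its lid at (265,410), while pot2 and pot3 stay in place. I'll push the remaining 60 mm.

>>> arm_command(
  commands=[
    {"rot": [0,0,0],"dp": [0,-5,0],"hand": 0},
    {"rot": [0,0,0],"dp": [0,-7,0],"hand": 0},
    {"rot": [0,0,0],"dp": [0,-8,0],"hand": 0},
    {"rot": [0,0,0],"dp": [0,-8,0],"hand": 0},
    {"rot": [0,0,0],"dp": [0,-8,0],"hand": 0},
    {"rot": [0,0,0],"dp": [0,-8,0],"hand": 0},
    {"rot": [0,0,0],"dp": [0,-7,0],"hand": 0},
    {"rot": [0,0,0],"dp": [0,-4,0],"hand": 0},
    {"rot": [0,0,0],"dp": [0,0,0],"hand": 0},
    {"rot": [0,0,0],"dp": [0,0,0],"hand": 0},
  ],
)

```text
time_s: 19.65
eef_pos: [0.5365, 0.0709, 0.0806]
ee_rot: [-0.225, 3.133, 0.002]
contact_force: [0.2, 0.6, 0.0]
gripper_width: -0.003
```

```bash
python3 -c "
from go import *
d=np.array([.532,.123]); t=np.radians(8.2); u=np.array([-np.sin(t),np.cos(t)]); v=np.array([u[1],-u[0]])
show(*(d-u*.053-v*.003),.081,8.2)
from ov import *
q,dd=optics.read_camera('scene')
draw('scene',q,[],(260,130,390,230),6,'pics/s13.png')"
```

```text
t 19.65 pos [0.5365 0.0709 0.0806] F [0.2 0.6 0. ] w -0.003 dp [-0.  -0.8 -0.4] dR [0.06 0.05 0.01]
```

View pics/s13.png

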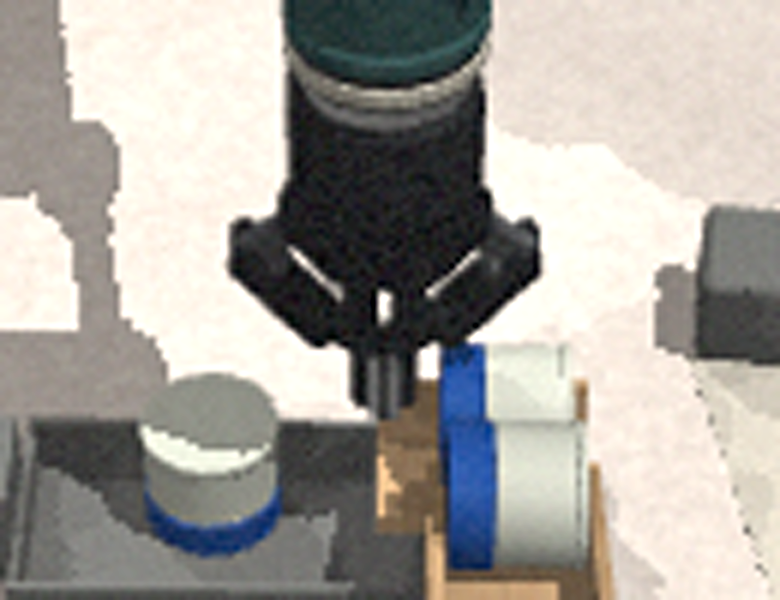

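Pot1 stands lid-down in the tray at (210,465), pot2 has rolled to the stop at (510,385), and pot3 lies behind it at (525,490). I'll lift straight off.

>>> arm_command(
  commands=[
    {"rot": [0,0,0],"dp": [0,-2,-5],"hand": 0},
    {"rot": [0,0,0],"dp": [0,0,-15],"hand": 0},
    {"rot": [0,0,0],"dp": [0,0,-25],"hand": 0},
    {"rot": [0,0,0],"dp": [0,0,-30],"hand": 0},
    {"rot": [0,0,0],"dp": [0,0,-40],"hand": 0},
    {"rot": [0,0,0],"dp": [0,0,-40],"hand": 0},
    {"rot": [0,0,0],"dp": [30,0,-20],"hand": 0},
    {"rot": [0,0,0],"dp": [40,-30,0],"hand": 0},
    {"rot": [0,0,0],"dp": [30,-30,0],"hand": 0},
    {"rot": [0,0,0],"dp": [0,0,0],"hand": 0},
  ],
)

```text
time_s: 20.95
eef_pos: [0.4462, -0.0052, 0.2728]
ee_rot: [-0.23, 3.119, -0.0]
contact_force: [-0.1, 0.6, 0.5]
gripper_width: 0.002
```

```bash
python3 -c "
from go import *
d=np.array([.532,.123]); t=np.radians(8.2); u=np.array([-np.sin(t),np.cos(t)]); c=d-u*.1225
show(*d,.25,8.2)
from ov import *
q,dd=optics.read_camera('scene'); p,dp=optics.read_camera('top')
P=rackpts(*d,t)+traypts(*c,t)
draw('scene',q,[],(0,0,640,400),1,'pics/s14.png')
draw('top',p,P,(265,165,385,255),6,'pics/t14.png')"
```

```text
t 20.95 pos [ 0.4462 -0.0052  0.2728] F [-0.1  0.6  0.5] w 0.002 dp [-103.4  114.3   24.2] dR [-0.07  0.81  0.24]
```

View pics/s14.png

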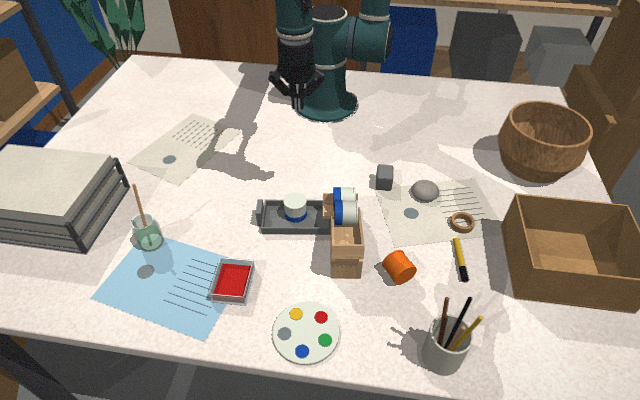

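View pics/t14.png

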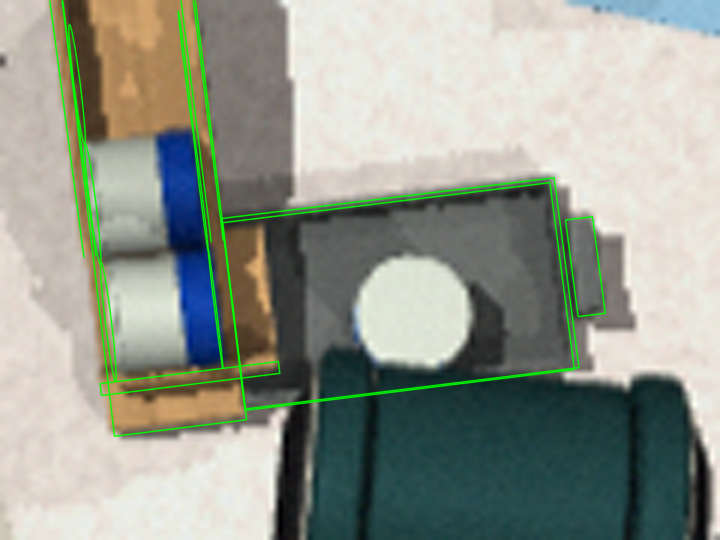

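The top crop shows the tray still on the docked outline, pot1 in it at (413,315), pot2 at the stop at (160,310) and pot3 behind at (145,190). The other objects are where they were, and the robot is clear. I'm handing in.

```bash
python3 -c "
from workcell import workorder,sense
print(sense()['dq'].round(3)); print(workorder.sign_off())"
```

```text
[ 0.018  0.027 -0.006  0.001 -0.006  0.   ]
the job is handed in; nothing more can be done
None
```

The job is done and handed in at about 21 s of the 48 s allowed.

- **Tray:** I pinched it by its handle, slid it over at the rack's angle of about 8° and pressed it against the plinth under the outlet. The last force reading while seating was 6.8 N, then I gave it a final light press and let go.
- **Pot:** With the fingers shut, I pushed the front pot endwise out of the outlet. It dropped into the tray and stands there on its lid.
- **Last checks:** The pictures showed the tray still square within about 1–2 mm of the docked outline. The second pot lies at the stop with the third behind it, no pot is beside the tray, and the other things look unmoved. The robot was clear of everything, and none of these checks failed.
- **Disagreement:** The two cameras differed by about 2–3 mm on the rack's position. I allowed for this by shifting the tray 3 mm before seating it.

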